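# Turn the sample station's status flag to red

### The arm

A 6-joint arm with a two-finger parallel gripper is mounted at the origin on the work surface. World frame = base frame: x ahead of the robot, y to its left, z up, the work surface at z = 0. Lengths are in m, angles in rad, forces in N, time in s.
With the tool pointing down it reaches from about 0.3 to 0.775 m from the base axis. Payload 14.6 kg.
Tool frame: the origin (TCP) lies midway between the tips of the shut fingers; the grasp point (between the pads) lies 19 mm behind it; z points along the fingers, y is the line along which they close (so a half turn about z gives the same grasp; the last joint's range is limited). The gripper opens to 94 mm and grips with 3 to 60 N. Pads are 16 mm wide; open, the fingers measure 119 mm over their backs; the gripper's body (75 mm by 177 mm) begins 78 mm behind the grasp point.
Start: joints at [1.193, 0.3, 1.521, -0, 1.321, -0.067], TCP at [0.168, 0.524, 0.205] pointing down, gripper open.
Joint ranges: [-3.03, 3.03], [-0.79, 2.21], [0.23, 2.52], [-1.04, 4.18], [0, 3.07], [-2.55, 2.55]. Speed limits (rad/s): [2.22, 2.22, 2.57, 3.14, 3.14, 3.14].

### API

Orientations are given as [roll, pitch, yaw] about the fixed x, y, z axes, in that order (R = Rz(yaw) Ry(pitch) Rx(roll)).
In Python, from station import ctrl gives the robot as it stands. The module is installed in compiled form; this text tells all that it offers.
- The arm moves only by the tool servo_tool, never from a script. Its argument "plan" is a list of rows, each a list of 7 numbers: the opening in per cent of the stroke, from 0 (shut) to 100 (fully open), then the shift along the tool's x, y, z in m, then the turn, a rotation vector about the tool's x, y, z in rad. A call has exactly 8 rows; each row shifts and turns the commanded pose from where the row before left it, along the tool's axes as they then stand; what a row does not reach is not made up. A row lasts 1/8 s, in which the tool goes at most 62.5 mm and 10.7 degrees, less where a joint would pass 70% of its speed; a pose out of reach is approached as far as the arm can. A call with a gripper value outside its range is refused whole. The fingers move at their own pace and stop on an object; "force" is the grip in N (left out, the last holds). Time passes only in rows, so rows that do not move let the fingers close, or fill a call up. It gives the time, the measured TCP pose, the force, the opening and the grip force at its end, in the units of the state.
- ctrl.get_obs(): the state, without advancing time (a new reading comes with each control period).
- ctrl.camera(name): name is "scene" or "side" or "wrist"; returns a dict with "pixels" (384x512x3 uint8, red, green, blue), "z_map" (384x512 float32, m along the optical axis (not along the pixel's ray), 0 where there is no reading), "mtx" (3x3 intrinsics, pixels), "pose" (4x4, takes a point from camera to world coordinates). Camera axes: x right, y up, looking along -z (the intrinsics and any distortion apply to the point x, -y, -z); pixel columns grow to the right and rows downward; lengths in m; the calibration is good to about 2 mm. A picture is of the moment at which its call begins.
- ctrl.hand_in(): hands the job in; it is judged then, once.
The state is a dict: "time_s": time; "qpos": joint angles; "joint_vel": joint speeds; "tau": joint torques, N m; "ee_pos": TCP position; "eef_rot": TCP orientation; "force": force on the tool from outside, world axes, zero at the start; "moment": the same for the moment, N m; "grip_width": finger opening in m; "grip_force": force on a finger pad.
Only numpy, scipy, OpenCV 4.12 (cv2) and the standard library are available. Lean on these libraries where they do the work, as an engineer would, in place of code of your own. Each camera call takes 0.05 s, during which the arm holds its last target. There are 200 camera calls.

### The job

On the optical table, two sample stations each have a hinged two-sided status flag showing green (free). One station now has the amber vial on its stage: flip that station's flag right over, 180 degrees, so that it lies flat on its pins with the red face up, gently pushing it with fingertips only (for example press its white tab down, then push the raised blade over) and without squeezing it. Leave the other flag flat on green, do not move or lift the vial or anything else, and finish clear of everything.

Things in the scene. Friction and masses are not known exactly. Their poses are not given: they have to be found in the camera images.
- station_a: The occupied station, with the amber vial on its stage; left or right. Origin on the table under the pivot's middle, axes as its pivot point. Base plate 12 mm thick, bolted down: 100 mm along x by 150 mm along y, and a part 80 mm wide on to x = +140 mm with the sample stage: 60 x 60 mm platform centred at x = +107 mm, top 40 mm up, micrometer out to y = -64 mm.
- station_b: The empty station, same make, nothing on its stage. Origin on the table under the pivot's middle, axes as its pivot point. Base plate 12 mm thick, bolted down: 100 mm along x by 150 mm along y, and a part 80 mm wide on to x = +140 mm with the sample stage: 60 x 60 mm platform centred at x = +107 mm, top 40 mm up, micrometer out to y = -64 mm.
- pivot_a (a point): middle of the flag's level pivot on station_a, 75 mm above the table, at mid-thickness of the flag; x along the pivot towards the stage, z up. Fork posts 8 x 16 mm at x = +-41 mm, 83 mm tall: 74 mm between them. Four rest pins, 8 mm across and 72 mm tall, at x = +-24, y = +-56 mm. Under the flag 60 mm are free down to the base plate.
- flag_a (a joint): angle (rad) of station_a's flag about the x axis of pivot_a. 0: flat on the pins, green up, blade to +y, tab to -y. Grows as the tab goes down and the blade rises; 1.57: blade upright; 3.14 (stop): flat on the pins, red up, blade to -y, tab to +y. Friction keeps it at whatever angle it is left; 1 to 2 N near the tab's or blade's end turns it.
- blade_a (a point): middle of the free end of the coloured blade of station_a's flag, 66 mm from the pivot; it moves with the flag. The flag is one stiff plate, 64 mm wide along the pivot and 5 mm thick, reaching to both sides of the pivot: the blade (one face green, the other red) and the tab. At joint value 0 its axes are those of pivot_a.
- tab_a (a point): middle of the free end of the white ribbed thumb tab of station_a's flag, 34 mm from the pivot, opposite to the blade; it moves with the flag
- pivot_b (a point): middle of the flag's level pivot on station_b, 75 mm above the table, at mid-thickness of the flag; x along the pivot towards the stage, z up. Fork posts 8 x 16 mm at x = +-41 mm, 83 mm tall: 74 mm between them. Four rest pins, 8 mm across and 72 mm tall, at x = +-24, y = +-56 mm. Under the flag 60 mm are free down to the base plate.
- flag_b (a joint): angle (rad) of station_b's flag about the x axis of pivot_b. 0: flat on the pins, green up, blade to +y, tab to -y. Grows as the tab goes down and the blade rises; 1.57: blade upright; 3.14 (stop): flat on the pins, red up, blade to -y, tab to +y. Friction keeps it at whatever angle it is left; 1 to 2 N near the tab's or blade's end turns it.
- blade_b (a point): middle of the free end of the coloured blade of station_b's flag, 66 mm from the pivot; it moves with the flag. The flag is one stiff plate, 64 mm wide along the pivot and 5 mm thick, reaching to both sides of the pivot: the blade (one face green, the other red) and the tab. At joint value 0 its axes are those of pivot_b.
- tab_b (a point): middle of the free end of the white ribbed thumb tab of station_b's flag, 34 mm from the pivot, opposite to the blade; it moves with the flag
- vial: loose amber glass vial with black cap, 28 mm across, 48 mm tall, standing on the stage of station_a; origin under its centre
- post_holder: black post holder, upright cylinder 25 mm across and 50 mm tall on a 34 mm foot, brass thumbscrew; origin under its centre; loose, a bystander
- dish: white shallow ceramic dish 60 mm across, 16 mm tall; origin under its centre; loose, a bystander
- tape: blue roll of tape lying flat, 72 mm across, 19 mm tall; origin under its centre; loose, a bystander
- driver: orange-handled screwdriver lying on the table; origin on its underside; loose, a bystander
- slide_box: red slide box 75 x 100 x 32 mm; origin under its centre; loose, a bystander
- lens_mount: round black lens mount (40 mm) on a post, 80 mm tall, foot 40 x 40 mm; origin under its centre; loose, a bystander

How it is judged:
By the outcome, as a careful person would: the job done as asked, in the order asked, and still so for the second after the job is handed in, with the robot touching nothing.
It also fails if it takes over 38 s, if anything falls off the work surface, if the arm or the gripper's body presses on something with over 40 N, if the wrist force passes 120 N, or if a joint passes its speed limit or range.

## Working session

There is one attempt and no reset: what is moved stays moved. The work goes in short steps, Python scripts to look and compute and a tool call to move; the robot and the scene stay as the last step left them, time stands still between calls to the robot, and variables do not carry over. Pictures are saved under pics/ and viewed, at most 10 in all, crops included, and the job is handed in when it is done.

Besides the shell and the picture viewer there is one more tool, called after "Request:" as a command line: name --pt "numbers of a row" for each row, then --argument value for the rest. servo_tool: Moves the arm, as the interface text tells. Its arguments: {"type":"object","properties":{"plan":{"type":"array","items":{"type":"array","items":{"type":"number"}}},"force":{"type":"number"}},"required":["plan"]}

```bash
mkdir -p pics; cat > h.py <<'E'
import numpy as np, cv2
from station import ctrl
def pts(c):
    z=c['z_map'];K=c['mtx'];P=c['pose'];v,u=np.indices(z.shape)
    p=np.stack([(u-K[0,2])/K[0,0]*z,-(v-K[1,2])/K[1,1]*z,-z],-1)
    return p@P[:3,:3].T+P[:3,3]
E
python3 - <<'E'
from h import *
a=[]
for n in("scene","side"):
    c=ctrl.camera(n);np.savez(n+'.npz',**c);cv2.imwrite(f'pics/{n}0.png',c['pixels'][...,::-1])
    print(n,c['pose'].round(3).tolist(),c['mtx'].tolist())
    p=pts(c);h=cv2.cvtColor(c['pixels'],cv2.COLOR_RGB2HSV)
    m=((h[...,0]>40)&(h[...,0]<85)&(h[...,1]>110)&(h[...,2]>50)).astype(np.uint8)
    k,l,s,ce=cv2.connectedComponentsWithStats(m)
    for i in range(1,k):
        if s[i,4]>80: q=p[l==i];print(s[i],ce[i],np.median(q,0).round(4),cv2.minAreaRect(q[:,:2].astype(np.float32)))
o=ctrl.get_obs();print(o)
E
```

```text
scene [[0.19, -0.708, 0.68, 1.45], [0.982, 0.127, -0.142, -0.183], [0.014, 0.694, 0.72, 0.999], [0.0, 0.0, 0.0, 1.0]] [[414.5458192583865, 0.0, 251.40446774302293], [0.0, 414.5458192583865, 189.87549636445368], [0.0, 0.0, 1.0]]
[304 158  25  17 250] [316.096 166.172] [0.5144 0.226  0.0806] ((0.5133201479911804, 0.22588837146759033), (0.0639672800898552, 0.05801940709352493), 10.3110990524292)
[182 170  20  15 254] [191.3976378  176.65748031] [ 0.4932 -0.1789  0.0818] ((0.9531023502349854, -0.19542868435382843), (0.06250395625829697, 0.9919915795326233), 87.78561401367188)
side [[0.997, 0.04, -0.059, 0.485], [-0.07, 0.722, -0.688, -0.785], [0.015, 0.691, 0.723, 0.911], [0.0, 0.0, 0.0, 1.0]] [[418.21915118612606, 0.0, 252.31269444027808], [0.0, 418.21915118612606, 187.2814802680641], [0.0, 0.0, 1.0]]
[223 129  24  15 256] [234.82421875 135.87890625] [0.5132 0.2281 0.0801] ((0.5154432654380798, -0.2110961675643921), (0.07012084126472473, 1.1480149030685425), 0.4412592053413391)
[217 230  31  24 536] [232.50373134 241.81156716] [ 0.4909 -0.1759  0.0808] ((0.5041362643241882, -0.4323447644710541), (0.07657697796821594, 0.7029224634170532), 3.082807779312134)
{'time_s': 0.1, 'qpos': array([ 1.19338304e+00,  3.00436182e-01,  1.52148808e+00,  7.86792559e-06,
        1.32069411e+00, -6.65785892e-02]), 'joint_vel': array([ 0.00114945, -0.00131205, -0.00170112,  0.00143025,  0.00129164,
        0.00060871]), 'tau': array([ 2.07796176e-03, -5.32649159e+01, -3.53282797e+01,  7.09553878e-02,
        2.35263957e-02, -5.48492835e-05]), 'ee_pos': array([0.1681271 , 0.52343995, 0.20494482]), 'eef_rot': array([-3.14056971e+00, -7.58448604e-05,  2.83075597e+00]), 'force': array([-0.301285  ,  0.35038481, -0.16050628]), 'moment': array([0.02079121, 0.02307996, 0.01559714]), 'grip_force': 0.0, 'grip_width': 0.0941640512484137}
```

View pics/scene0.png

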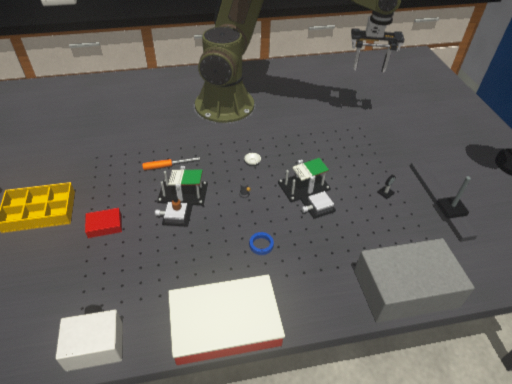

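View pics/side0.png

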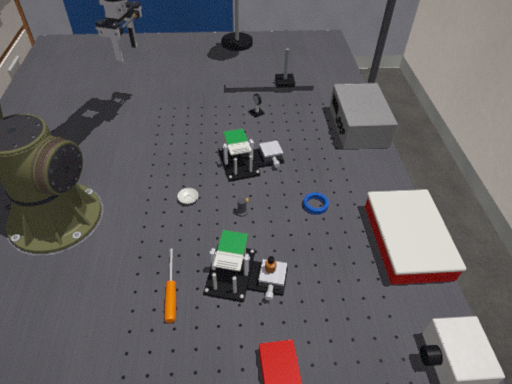

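Scene: the amber vial is on the stage at (176,205), so the occupied station is the one with its green blade at (191,177). In the side view the blade is at (232,242), with the white tab below it. I'll measure this flag precisely.

```bash
python3 - <<'E'
from h import *
for n in("scene","side"):
    c=dict(np.load(n+'.npz'));p=pts(c);h=cv2.cvtColor(c['pixels'],cv2.COLOR_RGB2HSV)
    near=(abs(p[...,0]-.49)<.09)&(abs(p[...,1]+.2)<.09)
    g=near&(h[...,0]>40)&(h[...,0]<85)&(h[...,1]>110)&(h[...,2]>50)&(abs(p[...,2]-.08)<.006)
    w=near&(h[...,1]<60)&(h[...,2]>140)&(abs(p[...,2]-.08)<.006)
    for m in(g,w,g|w): print(n,m.sum(),p[m].mean(0).round(4),cv2.minAreaRect(p[m][:,:2].astype(np.float32)))
    d=p[g].mean(0)-p[w].mean(0);print('blade dir deg',np.degrees(np.arctan2(d[1],d[0])))
    am=(h[...,0]>5)&(h[...,0]<22)&(h[...,1]>110)&(abs(p[...,0]-.6)<.1)&(abs(p[...,1]+.2)<.1)&(p[...,2]>.045);print('vial',p[am].mean(0),p[am][:,2].max())
E
```

```text
scene 227 [ 0.4926 -0.1804  0.0815] ((0.49227383732795715, -0.1785023808479309), (0.05664300546050072, 0.06327874213457108), 77.05606842041016)
scene 192 [ 0.481  -0.2247  0.0781] ((0.4788850247859955, -0.22640328109264374), (0.04046878218650818, 0.09359729290008545), 76.48108673095703)
scene 419 [ 0.4873 -0.2007  0.0799] ((0.4851993918418884, -0.19847214221954346), (0.09837855398654938, 0.09335695207118988), 78.09646606445312)
blade dir deg 75.33054103486974
vial [ 0.58666153 -0.23537257  0.0644716 ] 0.07656277408696732
side 523 [ 0.4911 -0.1761  0.0808] ((0.49070626497268677, -0.17564977705478668), (0.0591578371822834, 0.0638272762298584), 75.922607421875)
side 424 [ 0.4791 -0.2221  0.077 ] ((0.47608721256256104, -0.23559468984603882), (0.0669218897819519, 0.09572989493608475), 76.19718933105469)
side 947 [ 0.4857 -0.1967  0.0791] ((0.4830065965652466, -0.2073797583580017), (0.12487148493528366, 0.09571738541126251), 76.38037872314453)
blade dir deg 75.34200162184857
vial [ 0.57685422 -0.24084023  0.06589878] 0.08612465892316457
```

Request:
servo_tool --pt "0 0 0 0 0 0 0.186" --pt "0 0 0 0 0 0 0.186" --pt "0 0 0 0 0 0 0.186" --pt "0 0 0 0 0 0 0.186" --pt "0 0 0 0 0 0 0.186" --pt "0 0 0 0 0 0 0.186" --pt "0 0 0 0 0 0 0.186" --pt "0 0 0 0 0 0 0.186" --force 10

```text
time_s: 1.1
ee_pos: [0.1681, 0.5235, 0.2051]
eef_rot: [-3.141, 0.001, 1.337]
force: [-0.4, 0.8, 0.4]
grip_width: 0.0175
grip_force: 0.0
```

```bash
cat >> h.py <<'E'
from scipy.spatial.transform import Rotation as Ro
PV=np.array([.482,-.212,.075]);A=np.radians(76)
B=np.array([[np.cos(A),np.sin(A),0],[np.sin(A),-np.cos(A),0],[0,0,-1]]).T  # cols y',x',-z
def where():
    o=ctrl.get_obs();R=Ro.from_euler('xyz',o['eef_rot']).as_matrix();p=np.array(o['ee_pos'])
    print('t',round(o['time_s'],2),'tip in flag frame y,x,-z',(B.T@(p-PV)).round(4),'rot left',Ro.from_matrix(R.T@B).as_rotvec().round(3),'F',np.round(B.T@o['force'],2),'w',o['grip_width'],'q',o['qpos'].round(2))
E
python3 -c "from h import *;where()"
```

```text
t 1.1 tip in flag frame y,x,-z [ 0.6377 -0.4825 -0.1301] rot left [-0.     0.001  0.01 ] F [ 0.7  -0.54 -0.35] w 0.01754746546662812 q [1.19 0.3  1.52 0.   1.32 1.43]
```

Request:
servo_tool --pt "0 -0.02 0.02 0 0 0 0.01" --pt "0 -0.04 0.03 0 0 0 0" --pt "0 -0.044 0.032 0 0 0 0" --pt "0 -0.044 0.032 0 0 0 0" --pt "0 -0.044 0.032 0 0 0 0" --pt "0 -0.044 0.032 0 0 0 0" --pt "0 -0.044 0.032 0 0 0 0" --pt "0 -0.044 0.032 0 0 0 0"

```text
time_s: 2.1
ee_pos: [0.3275, 0.1502, 0.2055]
eef_rot: [3.141, -0.0, 1.333]
force: [0.7, 0.6, -0.5]
grip_width: 0.0006
grip_force: 0.0
```

Request:
servo_tool --pt "0 -0.044 0.032 0 0 0 0" --pt "0 -0.044 0.032 0 0 0 0" --pt "0 -0.044 0.032 0 0 0 0" --pt "0 -0.044 0.032 0 0 0 0" --pt "0 -0.044 0.032 0 0 0 0" --pt "0 -0.044 0.03 0 0 0 0" --pt "0 -0.04 0.025 0 0 0 0" --pt "0 -0.03 0.018 0 0 0 0"

```text
time_s: 3.1
ee_pos: [0.475, -0.2295, 0.2049]
eef_rot: [-3.141, -0.0, 1.332]
force: [0.4, 0.4, 0.2]
grip_width: 0.0007
grip_force: 0.0
```

```bash
python3 - <<'E'
from h import *
where()
c=ctrl.camera('wrist');p=pts(c);h=cv2.cvtColor(c['pixels'],cv2.COLOR_RGB2HSV)
cv2.imwrite('pics/w1.png',c['pixels'][...,::-1])
q=p-PV;q=q@B
near=(abs(q[...,0])<.1)&(abs(q[...,1])<.06)&(abs(p[...,2]-.078)<.007)
g=near&(h[...,0]>40)&(h[...,0]<85)&(h[...,1]>110)
w=near&(h[...,1]<60)&(h[...,2]>140)
for m in(g,w):
    if m.any():print(m.sum(),q[m].min(0),q[m].max(0),cv2.minAreaRect(q[m][:,:2].astype(np.float32)))
E
```

```text
t 3.1 tip in flag frame y,x,-z [-0.0186 -0.0025 -0.1299] rot left [-0.001 -0.     0.005] F [ 0.53  0.27 -0.16] w 0.0006852822982349068 q [-0.52  0.25  1.58 -0.    1.31 -0.28]
1232 [ 0.00851907 -0.03103854 -0.00998756] [ 0.06652654  0.00182387 -0.00258589] ((0.03752385452389717, -0.014596248045563698), (0.05800308659672737, 0.03286169469356537), 0.031902093440294266)
2458 [-0.05871781 -0.04752358 -0.00999381] [0.06547392 0.04821759 0.00376095] ((-0.0036969557404518127, -0.0013864785432815552), (0.11715024709701538, 0.09406436234712601), 15.80566692352295)
```

View pics/w1.png

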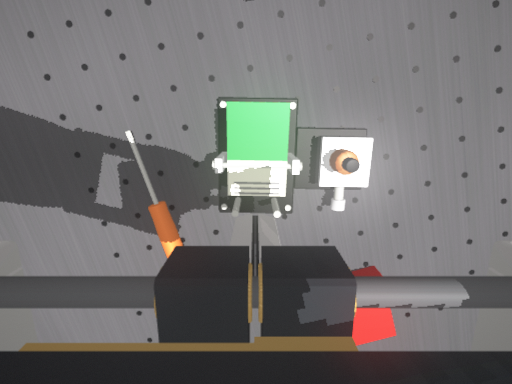

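The wrist view shows the flag squarely aligned, with the green blade centred at (258,130), the tab at (257,180) and the fingers over x'≈0. I'll press the tab now.

Request:
servo_tool --pt "0 -0.003 0.001 0.01 0 0 0" --pt "0 -0.003 0.001 0.02 0 0 0" --pt "0 0 0 0.025 0 0 0" --pt "0 0 0 0.025 0 0 0" --pt "0 0 0 0.02 0 0 0" --pt "0 0 0 0.012 0 0 0" --pt "0 0 0 0.006 0 0 0" --pt "0 0 0 0.004 0 0 0"

```text
time_s: 4.15
ee_pos: [0.4756, -0.2339, 0.0835]
eef_rot: [3.141, 0.0, 1.333]
force: [-0.3, -0.3, -0.1]
grip_width: 0.0008
grip_force: 0.0
```

Request:
servo_tool --pt "0 0 0 0.004 0 0 0" --pt "0 0 0 0.004 0 0 0" --pt "0 0 0 0.004 0 0 0" --pt "0 0 0 0.004 0 0 0" --pt "0 0 0 0.004 0 0 0" --pt "0 0 0 0.004 0 0 0" --pt "0 0 0 0.003 0 0 0" --pt "0 0 0 0 0 0 0"

```text
time_s: 5.15
ee_pos: [0.4753, -0.2339, 0.0562]
eef_rot: [-3.141, -0.0, 1.333]
force: [0.5, -0.4, 0.2]
grip_width: 0.0008
grip_force: 0.1
```

```bash
python3 - <<'E'
from h import *
where()
c=ctrl.camera('side');P=c['pixels'][100:330,130:360,::-1];cv2.imwrite('pics/s2.png',cv2.resize(P,None,fx=2.5,fy=2.5))
p=pts(c);h=cv2.cvtColor(c['pixels'],cv2.COLOR_RGB2HSV);q=(p-PV)@B
g=(abs(q[...,0])<.1)&(abs(q[...,1])<.05)&(h[...,0]>40)&(h[...,0]<85)&(h[...,1]>110)
print(g.sum(),np.percentile(q[g],[2,98],axis=0) if g.any() else '')
E
```

```text
t 5.15 tip in flag frame y,x,-z [-0.0229 -0.0012  0.0188] rot left [-0.    -0.     0.006] F [-0.3   0.57 -0.21] w 0.0007607812514035353 q [-0.53  0.43  1.72 -0.    0.99 -0.29]
82 [[-0.05985773 -0.035542   -0.13646081]
 [ 0.02876914  0.0361887   0.0650495 ]]
```

View pics/s2.png

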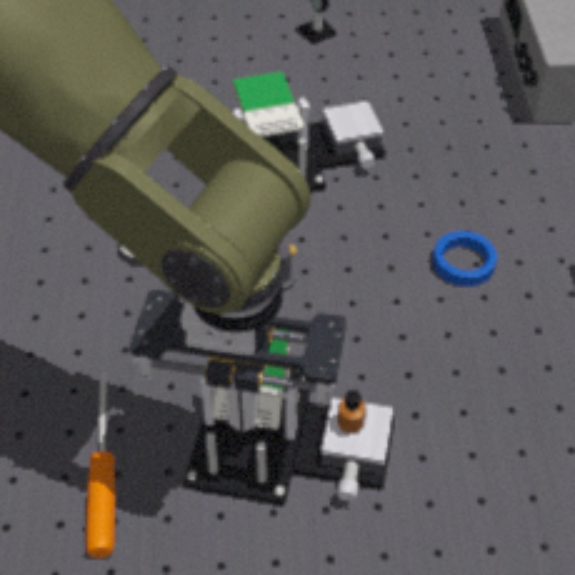

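The tab is down and the blade is raised behind the gripper, at about (278,350) in the crop. Next I lift and go round to the blade side.

Request:
servo_tool --pt "0 0 0 -0.01 0 0 0" --pt "0 0 0 -0.02 0 0 0" --pt "0 0 0 -0.035 0 0 0" --pt "0 0 0 -0.035 0 0 0" --pt "0 0 0 -0.024 0 0 0" --pt "0 0.02 0.001 0 0 0 0" --pt "0 0.03 0 0 0 0 0" --pt "0 0.03 0 0 0 0 0"

```text
time_s: 6.2
ee_pos: [0.4952, -0.1546, 0.1796]
eef_rot: [-3.14, -0.0, 1.333]
force: [0.8, -0.3, -0.1]
grip_width: 0.0005
grip_force: 0.0
```

Request:
servo_tool --pt "0 0.024 0 0 0 0 0" --pt "0 0.006 0 0 0 0 0" --pt "0 0 0 0.01 0 0 0" --pt "0 0 0 0.02 0 0 0" --pt "0 0 0 0.02 0 0 0" --pt "0 0 0 0.015 0 0 0" --pt "0 0 0 0.005 0 0 0" --pt "0 0 0 0 0 0 0"

```text
time_s: 7.2
ee_pos: [0.5023, -0.1275, 0.1104]
eef_rot: [-3.141, 0.0, 1.333]
force: [-0.3, 0.3, 0.0]
grip_width: 0.0006
grip_force: 0.0
```

```bash
python3 - <<'E'
from h import *
where()
c=ctrl.camera('side');P=c['pixels'][100:330,130:360,::-1];cv2.imwrite('pics/s3.png',cv2.resize(P,None,fx=2.5,fy=2.5))
E
```

```text
t 7.2 tip in flag frame y,x,-z [ 0.0869 -0.0007 -0.0354] rot left [-0.     0.     0.006] F [ 0.19 -0.34 -0.  ] w 0.0006383984758457147 q [-0.32  0.33  1.72 -0.    1.1  -0.08]
```

View pics/s3.png

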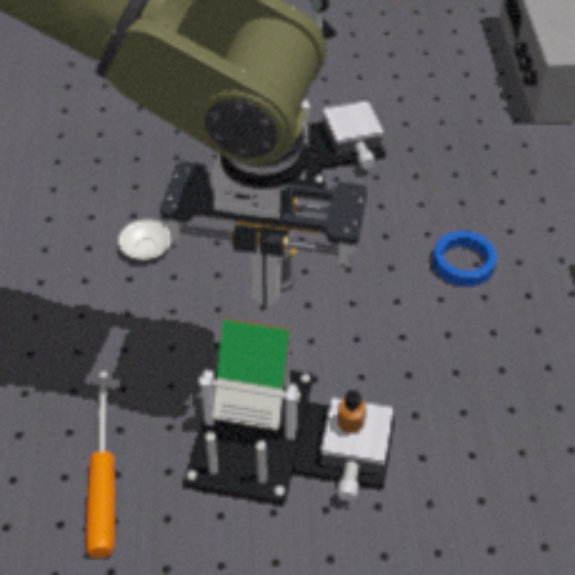

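The fingers are at (265,300), behind the raised blade at (252,350) and clear of it. I push the blade over from there.

Request:
servo_tool --pt "0 -0.015 0.001 0 0 0 0" --pt "0 -0.015 0 0 0 0 0" --pt "0 -0.012 0 0 0 0 0" --pt "0 -0.011 0 0 0 0 0" --pt "0 -0.011 0 0 0 0 0" --pt "0 -0.011 0 0 0 0 0" --pt "0 -0.011 0 0 0 0 0" --pt "0 -0.005 0 -0.002 0 0 0"

```text
time_s: 8.25
ee_pos: [0.4816, -0.2166, 0.1124]
eef_rot: [-3.141, -0.0, 1.332]
force: [-0.8, 1.1, -0.6]
grip_width: 0.0005
grip_force: 0.2
```

Request:
servo_tool --pt "0 -0.008 0 -0.001 0 0 0" --pt "0 -0.006 0 0.003 0 0 0" --pt "0 -0.006 0 0.004 0 0 0" --pt "0 -0.005 0 0.005 0 0 0" --pt "0 -0.004 0 0.006 0 0 0" --pt "0 -0.003 0 0.006 0 0 0" --pt "0 -0.002 0 0.005 0 0 0" --pt "0 -0.001 0 0.003 0 0 0"

```text
time_s: 9.25
ee_pos: [0.4735, -0.25, 0.0811]
eef_rot: [-3.141, -0.0, 1.333]
force: [-0.1, -0.2, 0.3]
grip_width: 0.0007
grip_force: 0.1
```

```bash
python3 - <<'E'
from h import *
where()
c=ctrl.camera('side');P=c['pixels'][100:330,130:360,::-1];cv2.imwrite('pics/s4.png',cv2.resize(P,None,fx=2.5,fy=2.5))
E
```

```text
t 9.25 tip in flag frame y,x,-z [-0.0389  0.001  -0.0061] rot left [-0.    -0.     0.006] F [-0.25 -0.05 -0.27] w 0.0006972455224713901 q [-0.55  0.41  1.69 -0.    1.05 -0.32]
```

View pics/s4.png

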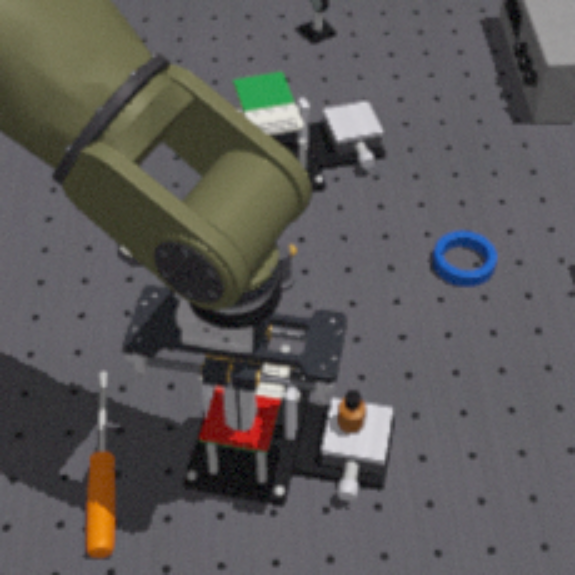

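The red face is up and almost flat at (240,420). I press the last few millimetres gently.

Request:
servo_tool --pt "0 -0.002 0 0.001 0 0 0" --pt "0 -0.002 0 0.001 0 0 0" --pt "0 0 0 0.001 0 0 0" --pt "0 0 0 0.0005 0 0 0" --pt "0 0 0 0.0005 0 0 0" --pt "0 0 0 0 0 0 0" --pt "0 0 0 0 0 0 0" --pt "0 0 0 0 0 0 0"

```text
time_s: 10.3
ee_pos: [0.4727, -0.2539, 0.0777]
eef_rot: [3.141, 0.0, 1.333]
force: [-2.2, 0.6, 4.9]
grip_width: 0.0005
grip_force: 2.7
```

About 5 N of resistance with the tip at 77.7 mm (flat is 77.5 mm), so the flag is seated. I retract and check.

Request:
servo_tool --pt "0 0 0 -0.01 0 0 0" --pt "0 0 0 -0.02 0 0 0" --pt "0 0 0 -0.03 0 0 0" --pt "0 0 0 -0.03 0 0 0" --pt "0 0 0 -0.03 0 0 0" --pt "0 0 0 -0.03 0 0 0" --pt "0 0 0 -0.02 0 0 0" --pt "0 0 0 0 0 0 0"

```text
time_s: 11.3
ee_pos: [0.473, -0.254, 0.2489]
eef_rot: [3.139, 0.001, 1.333]
force: [0.3, -0.7, 0.2]
grip_width: 0.0009
grip_force: 0.0
```

```bash
python3 - <<'E'
from h import *
where()
c=ctrl.camera('side');P=c['pixels'][100:330,130:360,::-1];cv2.imwrite('pics/s5.png',cv2.resize(P,None,fx=2.5,fy=2.5))
for n in('wrist','scene','side'):
    c=ctrl.camera(n);p=pts(c);h=cv2.cvtColor(c['pixels'],cv2.COLOR_RGB2HSV);q=(p-PV)@B
    r=((h[...,0]<5)|(h[...,0]>172))&(h[...,1]>150)&(abs(q[...,0])<.075)&(abs(q[...,1])<.035)
    if r.sum()<30: continue
    f=np.linalg.lstsq(np.c_[q[r][:,:2],np.ones(r.sum())],-q[r][:,2],rcond=None)[0]
    print(n,r.sum(),q[r].min(0),q[r].max(0),'height plane slope y,x,off',f.round(4))
E
```

```text
t 11.3 tip in flag frame y,x,-z [-0.0429  0.0015 -0.1739] rot left [0.003 0.001 0.006] F [-0.58  0.45 -0.16] w 0.0009398941699195406 q [-0.56  0.24  1.5   0.    1.4  -0.32]
wrist 56 [-0.06319063 -0.03213305 -0.35243859] [ 0.02489726  0.00656143 -0.00205293] height plane slope y,x,off [3.5048 1.2638 0.2352]
scene 258 [-0.06763358 -0.03450655 -0.00867466] [-0.00856981  0.03257201  0.0016968 ] height plane slope y,x,off [-0.0039 -0.0093  0.0035]
side 600 [-0.06723489 -0.03262291 -0.00841591] [0.03209889 0.03166126 0.06484207] height plane slope y,x,off [-0.0656 -0.0367 -0.0009]
```

View pics/s5.png

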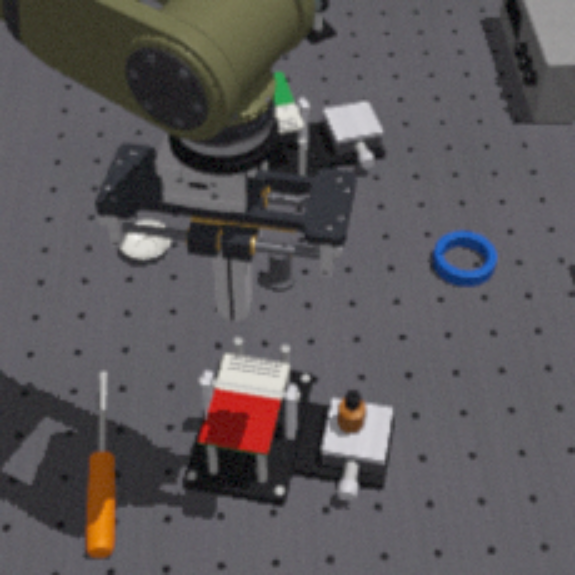

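The red face is up and flat (plane slope about 0 in the scene view), with the pins under the blade end. The vial is still on its stage at (352,412) and the other flag is still green.

```bash
python3 -c "from station import ctrl;print(ctrl.hand_in())"
```

```text
the job is handed in; nothing more can be done
None
```

The occupied station's flag (the right-hand one, with the amber vial) is flipped over and lies flat with its red face up. The other flag is still on green, the vial and the bystanders I could see look unmoved, the arm is clear, and the job was handed in at about 11 s.

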